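# Open the child-resistant coin-cell canister

## Task

Open the child-resistant canister of coin cells for the class: pick it up by its square body (never carry it by its cap), stand it fully down in the yellow square anti-turn holder and let go of it. Then press its blue cap down and, keeping it pressed, turn it anticlockwise past its ratchet, lift it off and set it down gently, knob up, in the red tray. Leave the open canister standing in the holder and do not disturb the other things on the table.

Things in the scene. Friction and masses are not known exactly. Their poses are not given: they have to be found in the camera images.
- canister: white canister with green band, upright, closed by the cap. Square body 60 x 60 mm, 72 mm high, faces square to its x and y; above it a round neck 36 mm across to 85 mm with two small lugs at its +x and -x. With cap 109 mm high, so 37 mm stand above the body. 0.22 to 0.42 kg. Origin: centre of the underside, z up; red dot on shoulder at +x. Grip it from above by opposite faces, near their upper end.
- cap: blue round push-and-turn cap, 56 mm across, its flat top 20 mm above its origin, carrying a round white knob. Origin: centre of the open lower rim, z up; red dot at its +x edge. Locked, it sits 77 mm above the canister's origin with x axes parallel and red dots together, held up by an inner spring: 6 N starts it down, 10 N at 5 mm, where it meets a firm stop. 0.08 kg.
- cap_knob (a point): centre of the top of the cap's white knob, 32 mm above the cap's origin: a plain cylinder 34 mm across standing 12 mm above the cap's flat top, to be gripped across any diameter with fingertips at or just over the flat top. A thin blue stripe on it runs along the cap's x. Turned without being pressed, it slips in the fingers.
- neck_lug (a point): the canister's neck lug at its +x side, under the cap. A ratchet tooth blocks turning until the cap is pressed at least 3.5 mm (better the full 5). Kept pressed, the cap turns anticlockwise seen from above; from 0.85 to 1.38 rad from the locked angle (best 1.13; firm stop at 1.40) it lifts straight off.
- holder: fixed yellow anti-turn holder on an aluminium base 110 x 110 mm: square socket 66 mm wide inside, walls square to its x and y, tops 30 mm above the table with a flared mouth, inner floor 8 mm above the table. Origin: centre of the underside, z up. The canister fits at any quarter turn and can twist about 0.1 rad either way in it before it is held.
- tray: fixed red open tray 160 mm (its x) by 120 mm (its y), 22 mm high, walls and floor 5 mm thick. Origin: centre of the underside; z up.
- tower: bystander: model tower of thin wooden sticks and white balls on a white plate 90 x 90 mm, 150 mm high. Origin: centre of the underside.
- glue: bystander: white glue bottle with an orange cap, 48 mm across, 120 mm high. Origin: centre of the underside.
- spool: bystander: yellow spool 64 mm across, 50 mm high. Origin: centre of the underside.
Things that resemble listed ones, but are neither listed nor needed, are in the scene too. Leave any purple or turquoise look-alike of the canister alone.

How it is judged:
On the way, in this order (a step that is already met when the one before it is completed fails the run):
1. the canister, its cap still on, stands upright and fully down in the holder and has been let go (horizontal distance between canister and holder below 0.009 m and z of canister in the frame of holder below 0.012 m and angle between canister's own z axis and vertical below 0.07 rad and contact force between the fingers and canister below 0.1 N and contact force between the fingers and cap below 0.1 N and linear speed of canister below 0.02 m/s and z of cap in the frame of canister below 0.08 m), for 0.2 s.
2. the cap is pressed down at least 2.5 mm from its rest height while turned at least 0.35 rad from its locked angle, the canister standing in the holder (horizontal distance between canister and holder below 0.009 m and z of canister in the frame of holder below 0.012 m and angle between canister's own z axis and vertical below 0.07 rad and z of cap in the frame of canister between 0.065 and 0.0745 m and angle between the x axis of cap and the x axis of canister, either way round above 0.35 rad).
3. the cap is lifted clear of the neck while the canister stays in the holder (horizontal distance between canister and holder below 0.009 m and z of canister in the frame of holder below 0.012 m and angle between canister's own z axis and vertical below 0.07 rad and z of cap in the frame of canister above 0.1 m), for 0.1 s.
At the end, for the whole second after the job is handed in: The cap rests knob up (within 0.15 rad) on the tray's floor (within 55 mm of its centre lengthwise, 35 mm across); the open canister stands fully down in the holder (within 9 mm of its centre and 4 mm of its floor, upright within 0.07 rad); both at rest (horizontal distance between canister and holder below 0.009 m and z of canister in the frame of holder below 0.012 m and angle between canister's own z axis and vertical below 0.07 rad and x of cap in the frame of tray between -0.055 and 0.055 m and y of cap in the frame of tray between -0.035 and 0.035 m and z of cap in the frame of tray below 0.01 m and angle between cap's own z axis and vertical below 0.15 rad and linear speed of each of cap, canister below 0.02 m/s); the robot touches nothing.
It fails at once if the canister was carried by its cap (fingers on the cap while the canister is raised more than 40 mm off the table) (contact force between the fingers and cap above 1 N and height (world z) of canister above 0.04 m).
It fails at once if the cap was dropped or flung (faster than 0.8 m/s with no finger on the cap or canister) (linear speed of cap above 0.8 m/s and contact force between the fingers and cap below 0.05 N and contact force between the fingers and canister below 0.05 N).
It fails at once if the stick tower, glue bottle or spool was moved more than 30 mm (distance of any of tower, glue, spool from where it was at the start of the episode above 0.03 m).
It also fails if it takes over 58 s, if anything falls off the work surface, if the arm or the gripper's body presses on something with over 40 N, if the wrist force passes 120 N, or if a joint passes its speed limit or range.

## Robot

A 6-joint arm with a two-finger parallel gripper is mounted at the origin on the work surface. World frame = base frame: x ahead of the robot, y to its left, z up, the work surface at z = 0. Lengths are in m, angles in rad, forces in N, time in s.
With the tool pointing down it reaches from about 0.2 to 0.875 m from the base axis. Payload 3.4 kg.
Tool frame: the origin (TCP) lies at the very end of the fingers, on their centre line; the grasp point (between the pads) lies 19 mm behind it; z points along the fingers, y is the direction in which the jaws open and shut (so a half turn about z gives the same grasp; the last joint's range is limited). The gripper opens to 94 mm and grips with 3 to 60 N. Pads are 16 mm wide; open, the fingers measure 119 mm over their backs; the gripper's body (75 mm by 177 mm) begins 78 mm behind the grasp point.
Start: joints at [-1.339, 0.276, 1.505, -0, 1.361, -0.121], TCP at [0.199, -0.54, 0.205] pointing down, gripper open.
Joint ranges: [-2.89, 2.89], [-0.75, 2.08], [0.22, 2.7], [-1.18, 4.32], [0.11, 2.71], [-2.7, 2.7]. Speed limits (rad/s): [2.57, 2.57, 3.14, 3.14, 3.14, 3.14].

## Interface

Orientations are given as a unit quaternion [w, x, y, z].
In Python, from station import env gives the robot as it stands. The module is installed in compiled form; this text tells all that it offers.
- The arm moves only by the shell command python3 -m inch 'ROWS'. ROWS is a JSON object of lists of equal length, an entry for each row: "slide": the shift along the tool's x, y, z in mm, a list of three; "angular": the turn, a rotation vector about the tool's x, y, z in degrees, a list of three; "fingers": the opening, from 0 (shut) to 1 (fully open). A call has 1 to 5 rows; each row is the pose to reach, as a shift and turn from the pose commanded when the call began, along the tool's axes at that moment; what a row does not reach only later rows make up. A row lasts 1/8 s, in which the tool goes at most 62.5 mm and 10.7 degrees, less where a joint would pass 70% of its speed; a pose out of reach is approached as far as the arm can. A call with a gripper value outside its range is refused whole. The fingers move at their own pace and stop on an object; the grip force is fixed at half the most. Time passes only in rows, so rows that repeat a pose let the fingers close. It gives the time, the measured TCP pose, the force and the opening at its end, in the units of the state.
- env.get_state(): the state, without advancing time (a new reading comes with each control period).
- env.grab_frame(name): name is "scene" or "top"; returns a dict with "img" (480x640x3 uint8, red, green, blue), "K" (3x3 intrinsics, pixels), "camera_from_world" (4x4, takes a point from world to camera coordinates). Camera axes: x right, y up, looking along -z (the intrinsics and any distortion apply to the point x, -y, -z); pixel columns grow to the right and rows downward; lengths in m; the calibration is good to about 2 mm. A picture is of the moment at which its call begins. There is no depth.
- env.finish_job(): hands the job in, once; it reports no verdict.
The state is a dict: "t": time; "joint_pos": joint angles; "dq": joint speeds; "tau": joint torques, N m; "position": TCP position; "tcp_rot": TCP orientation; "wrist_force": force on the tool from outside, world axes, zero at the start; "moment": the same for the moment, N m; "gripper_width": opening from 0.0 (shut) to 1.0 (fully open).
Only numpy, scipy, OpenCV 4.12 (cv2) and the standard library are available. Lean on these libraries where they do the work, as an engineer would, in place of code of your own. Each camera call takes 0.05 s, during which the arm holds its last target.

## Working session

There is one attempt and no reset: what is moved stays moved. The work goes in short steps, Python scripts to look and compute and a shell command to move; the robot and the scene stay as the last step left them, time stands still between calls to the robot, and variables do not carry over. Pictures are saved under pics/ and viewed, and the job is handed in when it is done.

```bash
mkdir -p pics; cat > h.py <<'E'
import numpy as np, cv2
from station import env
def grab(n):
    f=env.grab_frame(n); return f["img"],np.array(f["K"]),np.array(f["camera_from_world"])
def ray(px,K,T):
    d=np.linalg.inv(K)@np.array([px[0],px[1],1.0]); d=np.array([d[0],-d[1],-d[2]])
    R=T[:3,:3]; return -R.T@T[:3,3], R.T@d
def onz(px,z,K,T):
    o,d=ray(px,K,T); return o+d*(z-o[2])/d[2]
def proj(P,K,T):
    c=T[:3,:3]@np.array(P)+T[:3,3]; p=K@np.array([c[0],-c[1],-c[2]]); return p[:2]/p[2]
E
python3 - <<'E'
from h import *
for n in("scene","top"):
    f=env.grab_frame(n); print(n,f.keys(),f["K"],f["camera_from_world"])
    cv2.imwrite(f"pics/{n}0.png",f["img"][:,:,::-1]); np.savez(f"{n}0.npz",img=f["img"],K=f["K"],T=f["camera_from_world"])
print(env.get_state())
E
```

```text
scene dict_keys(['img', 'K', 'camera_from_world']) [[473.71855079   0.         319.95746823]
 [  0.         473.71855079 246.53940012]
 [  0.           0.           1.        ]] [[ 0.32822339  0.9445946  -0.003233   -0.16215933]
 [-0.82190543  0.28727544  0.49187833  0.46462703]
 [ 0.46555437 -0.15878875  0.87065795 -1.39079554]
 [ 0.          0.          0.          1.        ]]
top dict_keys(['img', 'K', 'camera_from_world']) [[529.9948332    0.         324.20762381]
 [  0.         529.9948332  232.7822424 ]
 [  0.           0.           1.        ]] [[ 0.01965567 -0.999705   -0.01426741 -0.0250199 ]
 [ 0.99932394  0.01920073  0.03135285 -0.56172124]
 [-0.03106966 -0.01487402  0.99940654 -1.00450244]
 [ 0.          0.          0.          1.        ]]
{'t': 0.1, 'joint_pos': array([-1.33900300e+00,  2.76516420e-01,  1.50596721e+00, -2.84694261e-06,
        1.36069471e+00, -1.20995643e-01]), 'dq': array([-2.93791056e-04,  4.07055343e-04, -3.08487976e-03,  7.73708358e-04,
        4.78213762e-05,  9.18916679e-04]), 'tau': array([ 1.45976956e-03, -4.05453515e+01, -2.37780046e+01,  7.03177066e-02,
        2.98957690e-02, -5.10243956e-05]), 'position': array([ 0.19855465, -0.53910773,  0.20471565]), 'tcp_rot': array([-7.91549101e-04,  9.84482428e-01,  1.75481394e-01, -4.52898910e-05]), 'wrist_force': array([-0.25518377, -0.22704234,  0.06165405]), 'moment': array([-0.03683011,  0.01496578,  0.00610124]), 'gripper_width': 0.998425969284798}
```

View pics/scene0.png

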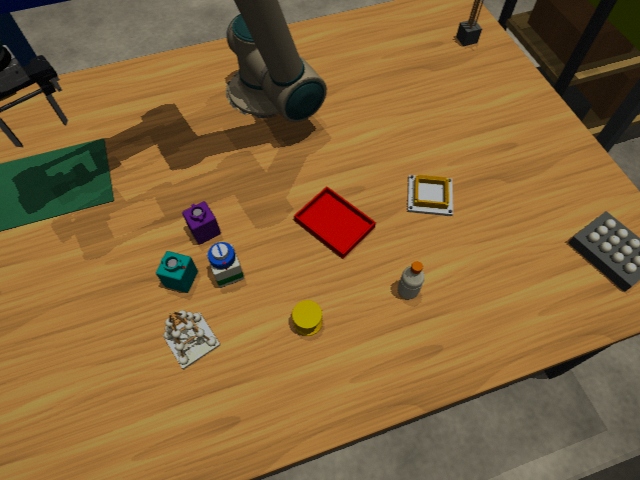

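View pics/top0.png

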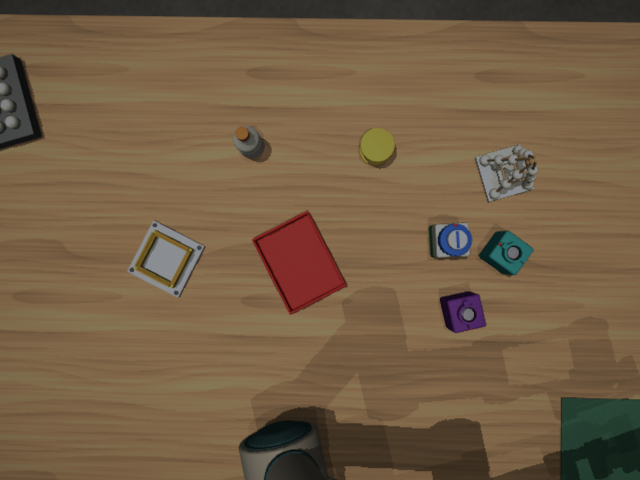

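In the top view three things could be the canister: white with a blue cap (455,240), turquoise (513,253) and purple (466,313). The description fits the white one with the blue cap and green band. The tray is at (300,262), the holder at (166,258), the glue at (249,142), the spool at (378,147) and the tower at (508,172). I'll check my choice in a close crop.

```bash
python3 - <<'E'
from h import *
a=np.load("top0.npz")["img"]; b=np.load("scene0.npz")["img"]
c=cv2.resize(a[205:275,420:490],(400,400),interpolation=cv2.INTER_CUBIC)
d=cv2.resize(b[230:300,190:260],(400,400),interpolation=cv2.INTER_CUBIC)
cv2.imwrite("pics/crop1.png",np.hstack([c,d])[:,:,::-1])
c=cv2.resize(a[210:310,120:220],(400,400),interpolation=cv2.INTER_CUBIC)
d=cv2.resize(b[160:230,395:465],(400,400),interpolation=cv2.INTER_CUBIC)
cv2.imwrite("pics/crop2.png",np.hstack([c,d])[:,:,::-1])
# masks
z=np.load("top0.npz");K,T=z["K"],z["T"]; z2=np.load("scene0.npz");K2,T2=z2["K"],z2["T"]
def mask(im,lo,hi): return cv2.inRange(cv2.cvtColor(im,cv2.COLOR_RGB2HSV),lo,hi)
def big(m,box):
    mm=np.zeros_like(m);x0,y0,x1,y1=box;mm[y0:y1,x0:x1]=m[y0:y1,x0:x1]
    cs,_=cv2.findContours(mm,cv2.RETR_EXTERNAL,cv2.CHAIN_APPROX_NONE); return max(cs,key=cv2.contourArea)
def toz(c,z,K,T): return np.array([onz(p[0],z,K,T)[:2] for p in c])
# cap blue top view at z .097 ; both views
for n,im,k,t,box in(("top",a,K,T,(420,205,490,275)),("scene",b,K2,T2,(195,230,255,300))):
    c=big(mask(im,(105,120,60),(130,255,255)),box); w=toz(c,.0965,k,t).astype(np.float32)*1000
    print(n,"cap",cv2.minEnclosingCircle(w),cv2.fitEllipse(w))
# tray top rim z=.022
for n,im,k,t,box in(("top",a,K,T,(240,200,360,330)),("scene",b,K2,T2,(280,170,390,270))):
    m=cv2.bitwise_or(mask(im,(0,150,60),(6,255,255)),mask(im,(174,150,60),(180,255,255)))
    c=big(m,box); print(n,"tray",cv2.minAreaRect(toz(c,.022,k,t).astype(np.float32)*1000))
for n,im,k,t,box in(("top",a,K,T,(120,210,220,310)),("scene",b,K2,T2,(400,165,465,220))):
    c=big(mask(im,(18,150,60),(28,255,255)),box); print(n,"holder",cv2.minAreaRect(toz(c,.030,k,t).astype(np.float32)*1000),cv2.boundingRect(c))
E
```

```text
top cap ((552.1868896484375, -242.8011016845703), 28.0919132232666) ((551.6871337890625, -242.9893341064453), (53.4182243347168, 54.60050582885742), 176.8925323486328)
scene cap ((555.5128784179688, -245.2327423095703), 28.79932975769043) ((555.2218017578125, -244.91566467285156), (54.571434020996094, 55.27078628540039), 75.1765365600586)
top tray ((505.3722229003906, 32.9820556640625), (159.95394897460938, 119.90217590332031), 28.344593048095703)
scene tray ((511.9590759277344, 30.031341552734375), (165.8185272216797, 126.98480224609375), 27.684616088867188)
top holder ((507.22320556640625, 287.7484436035156), (82.89830017089844, 82.78191375732422), 64.74324035644531) (135, 231, 57, 56)
scene holder ((495.055419921875, 302.6829833984375), (100.24069213867188, 171.6292266845703), 45.00873947143555) (414, 165, 51, 42)
```

View pics/crop1.png

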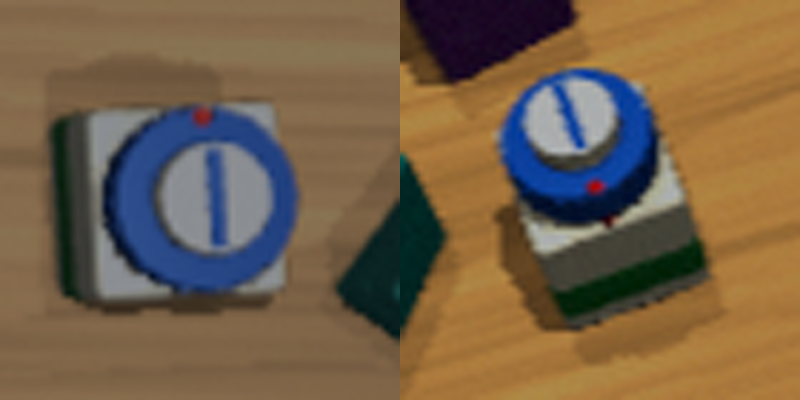

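View pics/crop2.png

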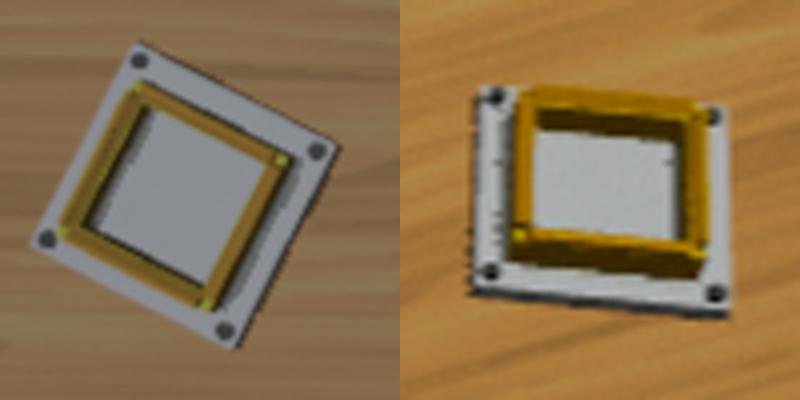

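The crop shows a white body with a green band, a blue cap, and the dot and stripe roughly along world +x, so it is the right canister. Next I'll get its yaw and refine the holder position.

```bash
python3 - <<'E'
from h import *
z=np.load("top0.npz");a,K,T=z["img"],z["K"],z["T"]; z2=np.load("scene0.npz");b,K2,T2=z2["img"],z2["K"],z2["T"]
def pts(L,x0,y0,s,zz,k,t): return np.array([onz(((u+.5)/s-.5+x0,(v+.5)/s-.5+y0),zz,k,t)[:2]*1000 for u,v in L])
def show(n,P):
    e=np.roll(P,-1,0)-P; print(n,P.mean(0).round(1),np.linalg.norm(e,axis=1).round(1),(np.degrees(np.arctan2(e[:,1],e[:,0]))%90).round(1))
show("hold tops top",pts([(138,88),(282,160),(207,305),(65,232)],120,210,4,.030,K,T))
for h in (0,.008):show("hold base top",pts([(138,42),(340,147),(235,350),(30,243)],120,210,4,h,K,T))
s=400/70
show("hold tops scene",pts([(525,100),(700,112),(700,252),(520,235)],0,0,1,.03,K2,T2) if 0 else pts([(125,100),(300,112),(300,252),(120,235)],395,160,s,.03,K2,T2))
show("shoulder top",pts([(88,110),(272,103),(285,290),(97,298)],420,205,s,.072,K,T))
# scene visible: shoulder lower edge corners
P=pts([(546-400,253),(690-400,205)],190,230,s,.072,K2,T2);print("scene shoulder edge",P,np.degrees(np.arctan2(*(P[1]-P[0])[::-1])))
d=pts([(215,150),(218,243)],420,205,s,.109,K,T);print("stripe",d,np.degrees(np.arctan2(*(d[0]-d[1])[::-1])))
print("knob",pts([(216,198)],420,205,s,.109,K,T),pts([(570-400,118)],190,230,s,.109,K2,T2))
d=pts([(203,117)],420,205,s,.097,K,T);print("dot",d,pts([(596-400,187)],190,230,s,.097,K2,T2))
# neighbours: other objects xy at mid heights
for n,p,h in(("turq",(507,253),.07),("purple",(463,312),.07),("tower",(507,172),.02),("spool",(378,147),.05),("glue",(243,133),.12)):print(n,onz(p,h,K,T).round(3))
E
```

```text
hold tops top [507.  287.4] [76.1 76.2 75.4 75.5] [64.7 64.  64.2 64.6]
hold base top [506.9 290.8] [110.9 109.9 112.4 110. ] [63.8 64.  63.9 63.2]
hold base top [507.  288.3] [110.1 109.  111.5 109.2] [63.8 64.  63.9 63.2]
hold tops scene [512.9 285.6] [76.3 75.  76.1 72.7] [65.7 63.3 64.1 63.4]
shoulder top [ 552.3 -243.5] [57.4 58.5 58.5 58.8] [3.3 4.6 3.6 3.5]
scene shoulder edge [[ 585.52105241 -268.79273981]
 [ 583.69579157 -212.85107075]] 91.86877969566848
stripe [[ 566.70481749 -243.76382744]
 [ 538.8031596  -244.99058448]] 2.517512113771832
knob [[ 552.29399767 -244.23328102]] [[ 554.32657782 -245.18499536]]
dot [[ 577.16053041 -242.82874741]] [[ 578.71868841 -243.41032348]]
turq [ 0.53  -0.342  0.07 ]
purple [ 0.424 -0.265  0.07 ]
tower [ 0.683 -0.357  0.02 ]
spool [ 0.721 -0.111  0.05 ]
glue [0.727 0.127 0.12 ]
```

```bash
cat >> h.py <<'E'
from scipy.spatial.transform import Rotation as Ro
def go(x,y,z,yaw):
    """print slide mm and rotvec deg to TCP (mm) with tool y at yaw deg, tool z down"""
    s=env.get_state(); q=s["tcp_rot"]; R=Ro.from_quat([q[1],q[2],q[3],q[0]])
    d=R.inv().apply(np.array([x,y,z])-s["position"]*1000)
    c=np.radians(yaw); Y=np.array([np.cos(c),np.sin(c),0]); Z=np.array([0,0,-1.]); X=np.cross(Y,Z)
    G=Ro.from_matrix(np.c_[X,Y,Z]); rv=np.degrees((R.inv()*G).as_rotvec())
    t=R.as_matrix()
    print("t",round(s["t"],2),"pos",(s["position"]*1000).round(1),"yawY",np.degrees(np.arctan2(t[1,1],t[0,1])).round(2),"slide",d.round(1),"ang",rv.round(2),"F",s["wrist_force"].round(1),"w",round(s["gripper_width"],3),"j",s["joint_pos"].round(2))
E
python3 -c "
from h import *
go(552.5,-244,205,3.3)"
```

```text
t 0.1 pos [ 198.6 -539.1  204.7] yawY -69.79 slide [ 434.1 -154.6    0. ] ang [-7.000e-02 -7.000e-02 -7.309e+01] F [-0.3 -0.2  0.1] w 0.998 j [-1.34  0.28  1.51 -0.    1.36 -0.12]
```

```bash
python3 -m inch '{"slide":[[58,-21,0],[116,-41,0],[174,-62,0],[232,-83,0],[290,-103,0]],"angular":[[0,0,-10],[0,0,-20],[0,0,-30],[0,0,-40],[0,0,-50]],"fingers":[1,1,1,1,1]}'; python3 -c "
from h import *
go(552.5,-244,205,3.3)"
```

```text
t: 0.72
position: [0.4363, -0.3412, 0.2052]
tcp_rot: [-0.0, 0.816, 0.577, -0.0]
wrist_force: [0.8, -0.3, 0.2]
gripper_width: 0.999
t 0.72 pos [ 436.3 -341.2  205.2] yawY -19.47 slide [130.3  77.1   0.2] ang [-2.000e-02 -0.000e+00 -2.277e+01] F [ 0.8 -0.3  0.2] w 0.999 j [-0.79  0.24  1.55 -0.    1.35 -0.45]
```

```bash
python3 -m inch '{"slide":[[52,31,0],[103,61,0],[130.3,77.1,0],[130.3,77.1,20],[130.3,77.1,60]],"angular":[[0,0,-9],[0,0,-18],[0,0,-22.8],[0,0,-22.8],[0,0,-22.8]],"fingers":[1,1,1,1,1]}'; python3 - <<'E'
from h import *
go(552.5,-244,38,3.3)
for n in("scene","top"):
    f=env.grab_frame(n);cv2.imwrite(f"pics/{n}1.png",f["img"][:,:,::-1])
E
```

```text
t: 1.35
position: [0.5535, -0.2462, 0.1459]
tcp_rot: [0.002, 0.688, 0.726, 0.0]
wrist_force: [0.1, -0.2, -0.4]
gripper_width: 1.002
t 1.35 pos [ 553.5 -246.2  145.9] yawY 3.1 slide [  2.5  -1.2 107.9] ang [ 0.18  0.13 -0.2 ] F [ 0.1 -0.2 -0.4] w 1.002 j [-0.53  0.36  1.54 -0.    1.24 -0.59]
```

View pics/scene1.png

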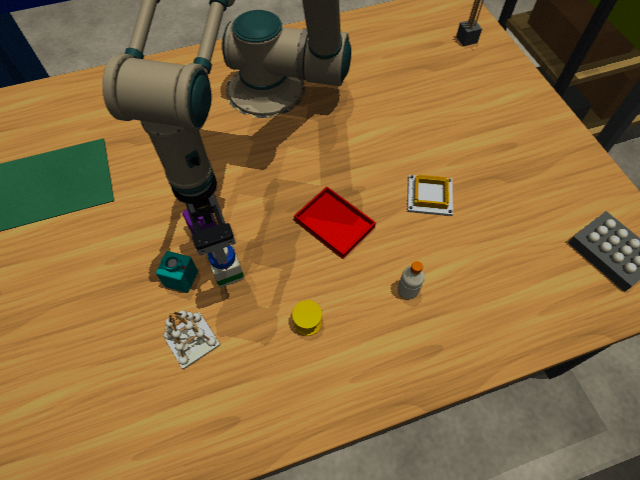

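The gripper is above the white canister (225,260). The fingers straddle it along world x, clear of the purple and turquoise ones. Now down.

```bash
python3 -m inch '{"slide":[[0,0,0],[0,0,0]],"angular":[[0,0,0],[0,0,0]],"fingers":[1,1]}';python3 -c "
from h import *
go(552.5,-244,38,3.3)"
```

```text
t: 1.7
position: [0.5528, -0.247, 0.1472]
tcp_rot: [0.002, 0.688, 0.725, 0.0]
wrist_force: [-0.3, -0.4, -0.2]
gripper_width: 1.002
t 1.7 pos [ 552.8 -247.   147.2] yawY 2.99 slide [  3.2  -0.4 109.2] ang [ 0.15  0.1  -0.31] F [-0.3 -0.4 -0.2] w 1.002 j [-0.54  0.36  1.53 -0.    1.25 -0.59]
```

```bash
python3 -m inch '{"slide":[[3.2,-0.4,0],[3.2,-0.4,30],[3.2,-0.4,65],[3.2,-0.4,95],[3.2,-0.4,109]],"angular":[[0,0,0],[0.1,0.1,-0.3],[0.1,0.1,-0.3],[0.1,0.1,-0.3],[0.1,0.1,-0.3]],"fingers":[1,1,1,1,1]}';python3 -c "
from h import *
go(552.5,-244,38,3.3)"
```

```text
t: 2.33
position: [0.5508, -0.2427, 0.0356]
tcp_rot: [-0.002, 0.686, 0.727, -0.0]
wrist_force: [-0.2, 0.4, -1.1]
gripper_width: 0.998
t 2.33 pos [ 550.8 -242.7   35.6] yawY 3.31 slide [-1.4  1.6 -2.5] ang [-0.17 -0.15  0.01] F [-0.2  0.4 -1.1] w 0.998 j [-0.53  0.45  1.68  0.    1.01 -0.59]
```

```bash
python3 -m inch '{"slide":[[-1,1,-2],[-1,1,-2],[-1,1,-2],[-1,1,-2],[-1,1,-2]],"angular":[[0,0,0],[0,0,0],[0,0,0],[0,0,0],[0,0,0]],"fingers":[0.8,0.6,0.4,0.4,0.4]}';python3 -c "
from h import *
go(552.5,-244,38,3.3)"
```

```text
t: 2.95
position: [0.5532, -0.2444, 0.0395]
tcp_rot: [-0.0, 0.686, 0.727, 0.0]
wrist_force: [0.6, 0.0, 4.4]
gripper_width: 0.636
t 2.95 pos [ 553.2 -244.4   39.5] yawY 3.31 slide [ 0.5 -0.7  1.5] ang [ 0.01 -0.03  0.01] F [0.6 0.  4.4] w 0.636 j [-0.53  0.45  1.67  0.    1.02 -0.59]
```

```bash
python3 -m inch '{"slide":[[0,0,0],[0,0,-10],[0,0,-30],[0,0,-60],[0,0,-70]],"angular":[[0,0,0],[0,0,0],[0,0,0],[0,0,0],[0,0,0]],"fingers":[0.3,0.3,0.3,0.3,0.3]}';python3 - <<'E'
from h import *
go(509,287,110,-26)
for n in("scene","top"):
    f=env.grab_frame(n);cv2.imwrite(f"pics/{n}2.png",f["img"][:,:,::-1])
E
```

```text
t: 3.58
position: [0.5528, -0.2444, 0.1095]
tcp_rot: [-0.001, 0.686, 0.727, 0.0]
wrist_force: [0.4, -0.4, -4.2]
gripper_width: 0.634
t 3.58 pos [ 552.8 -244.4  109.5] yawY 3.32 slide [533. -13.  -0.] ang [-0.05 -0.04 29.32] F [ 0.4 -0.4 -4.2] w 0.634 j [-0.53  0.39  1.59  0.    1.17 -0.59]
```

View pics/scene2.png

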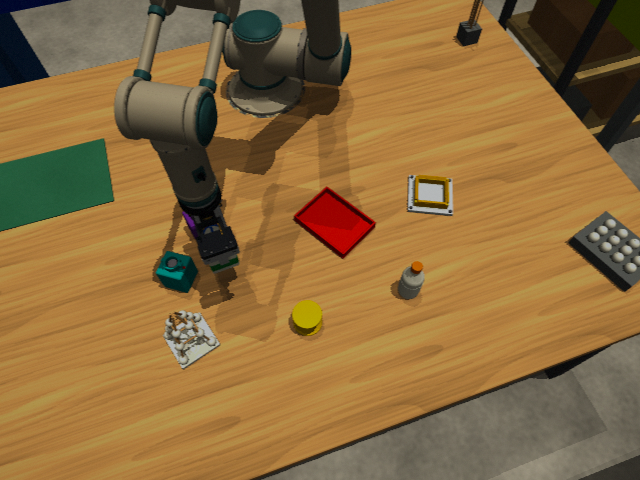

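The canister is lifted and hangs from the gripper at (222,258). The straight path to the holder passes only over the low tray.

```bash
python3 -m inch '{"slide":[[20,-0.5,0],[65,-1.6,0],[110,-2.7,0],[155,-3.8,0],[200,-4.9,0]],"angular":[[0,0,1],[0,0,4],[0,0,7],[0,0,10],[0,0,12]],"fingers":[0.3,0.3,0.3,0.3,0.3]}' >/dev/null;python3 -c "
from h import *
go(509,287,110,-26)"
```

```text
t 4.3 pos [534.5 -43.2 107.2] yawY -8.78 slide [322.4 -75.6  -1.9] ang [-0.31 -0.04 17.22] F [ 0.9  0.9 -4.8] w 0.637 j [-0.21  0.3   1.74  0.    1.11 -0.06]
```

```bash
python3 -m inch '{"slide":[[45,-10.5,-1],[90,-21,-2],[150,-35,-2],[205,-48,-2],[255,-60,-2]],"angular":[[0,0,3],[0,0,6],[0,0,9],[0,0,13],[0,0,17.2]],"fingers":[0.3,0.3,0.3,0.3,0.3]}' >/dev/null;python3 -c "
from h import *
go(509,287,110,-26)"
```

```text
t 4.92 pos [513.7 218.  109.7] yawY -26.0 slide [ 60.  -34.5  -0.3] ang [-0.26  0.08  0.  ] F [ 1.2  0.3 -3.2] w 0.639 j [0.28 0.32 1.69 0.   1.14 0.73]
```

```bash
python3 -m inch '{"slide":[[30,-17,0],[50,-29,0],[60,-34.5,0],[60,-34.5,0],[60,-34.5,0]],"angular":[[0,0,0],[0,0,0],[0,0,0],[0,0,0],[0,0,0]],"fingers":[0.3,0.3,0.3,0.3,0.3]}' >/dev/null;python3 - <<'E'
from h import *
go(509,287,110,-26)
for n in("scene","top"):
    f=env.grab_frame(n);cv2.imwrite(f"pics/{n}3.png",f["img"][:,:,::-1]); np.savez(f"{n}3.npz",img=f["img"])
a=np.load("scene3.npz")["img"][110:240,370:500];b=np.load("top3.npz")["img"][190:330,90:230]
cv2.imwrite("pics/crop3.png",np.hstack([cv2.resize(a,(400,400)),cv2.resize(b,(400,400))])[:,:,::-1])
E
```

```text
t 5.55 pos [510.2 284.3 110.9] yawY -25.92 slide [ 1.9 -2.3  0.9] ang [-0.15  0.05  0.08] F [-0.5 -0.2 -3.9] w 0.638 j [0.39 0.36 1.63 0.   1.16 0.84]
```

View pics/crop3.png

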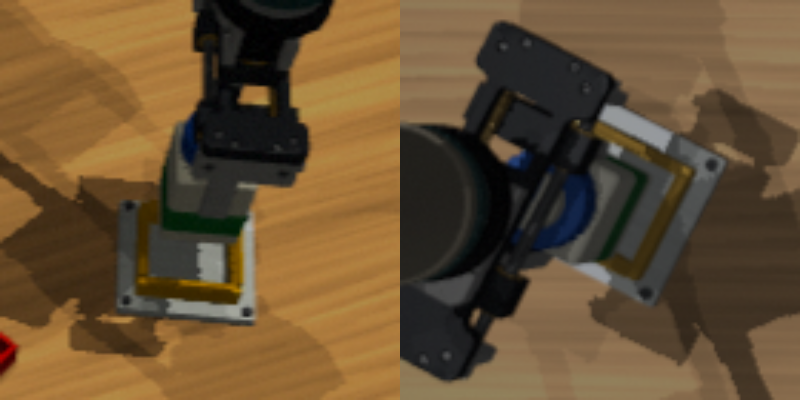

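The canister hangs over the holder, aligned with its walls. I'll make a 2–3 mm correction and lower it.

```bash
python3 -m inch '{"slide":[[1.9,-2.3,0],[1.9,-2.3,10],[1.9,-2.3,22],[1.9,-2.3,30],[1.9,-2.3,30]],"angular":[[0,0,0],[0,0,0],[0,0,0],[0,0,0],[0,0,0]],"fingers":[0.3,0.3,0.3,0.3,0.3]}' >/dev/null;python3 - <<'E'
from h import *
go(509,287,47.5,-26)
for n in("scene","top"):
    f=env.grab_frame(n);np.savez(f"{n}4.npz",img=f["img"])
a=np.load("scene4.npz")["img"][110:240,370:500];b=np.load("top4.npz")["img"][190:330,90:230]
cv2.imwrite("pics/crop4.png",np.hstack([cv2.resize(a,(400,400)),cv2.resize(b,(400,400))])[:,:,::-1])
E
```

```text
t 6.28 pos [508.3 287.8  80.1] yawY -25.88 slide [-0.4  1.1 32.6] ang [-0.23  0.08  0.12] F [-0.6  0.6 -3.9] w 0.637 j [0.39 0.39 1.67 0.   1.09 0.85]
```

View pics/crop4.png

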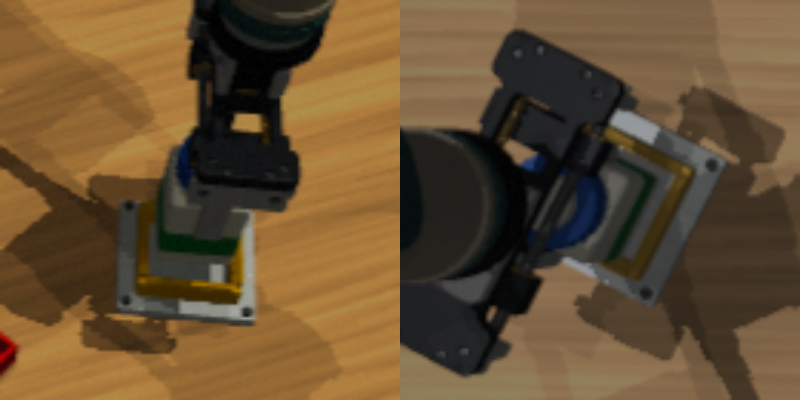

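The canister's lower edge is just above the mouth and well centred. I'll lower in small steps and watch the force.

```bash
python3 -m inch '{"slide":[[0,0.5,6],[0,0.5,11],[0,0.5,16],[0,0.5,19],[0,0.5,20]],"angular":[[0,0,0],[0,0,0],[0,0,0],[0,0,0],[0,0,0]],"fingers":[0.3,0.3,0.3,0.3,0.3]}' >/dev/null;python3 - <<'E'
from h import *
go(509,287,47.5,-26)
E
```

```text
t 7.0 pos [509.4 287.9  61.1] yawY -25.89 slide [-1.   0.1 13.6] ang [-0.15 -0.02  0.11] F [ 0.2  0.6 -4.1] w 0.637 j [0.39 0.4  1.69 0.   1.04 0.84]
```

```bash
python3 -m inch '{"slide":[[0,0,4],[0,0,7],[0,0,10],[0,0,12],[0,0,13]],"angular":[[0,0,0],[0,0,0],[0,0,0],[0,0,0],[0,0,0]],"fingers":[0.3,0.3,0.3,0.3,0.3]}' >/dev/null;python3 - <<'E'
from h import *
go(509,287,47.5,-26)
E
```

```text
t 7.62 pos [509.5 288.   48.2] yawY -25.88 slide [-1.1  0.   0.7] ang [-0.14 -0.03  0.12] F [ 0.3  0.  -4.1] w 0.635 j [0.39 0.42 1.71 0.   1.02 0.84]
```

```bash
python3 -m inch '{"slide":[[0,0,1],[0,0,2],[0,0,2]],"angular":[[0,0,0],[0,0,0],[0,0,0]],"fingers":[0.3,0.3,0.3]}' >/dev/null;python3 - <<'E'
from h import *
go(509,287,47.5,-26)
E
```

```text
t 8.0 pos [509.6 288.1  47.5] yawY -25.88 slide [-1.2 -0.  -0. ] ang [-0.11 -0.06  0.12] F [-2.6 -0.4  5.1] w 0.637 j [0.39 0.42 1.71 0.   1.01 0.84]
```

It touched the floor at the expected height (force went from -4 N to +5 N). Release and rise.

```bash
python3 -m inch '{"slide":[[0,0,0],[0,0,0],[0,0,0],[0,0,0],[0,0,0]],"angular":[[0,0,0],[0,0,0],[0,0,0],[0,0,0],[0,0,0]],"fingers":[0.75,0.9,1,1,1]}' >/dev/null;python3 -m inch '{"slide":[[0,0,-10],[0,0,-40],[0,0,-80],[0,0,-100],[-80,0,-100]],"angular":[[0,0,0],[0,0,0],[0,0,0],[0,0,0],[0,0,0]],"fingers":[1,1,1,1,1]}';python3 -m inch '{"slide":[[-50,0,0],[-50,0,0],[-50,0,0]],"angular":[[0,0,0],[0,0,0],[0,0,0]],"fingers":[1,1,1]}' ; python3 - <<'E'
from h import *
go(509,287,125,-26)
for n in("scene","top"):
    f=env.grab_frame(n);np.savez(f"{n}5.npz",img=f["img"])
a=np.load("scene5.npz")["img"][140:240,380:480];b=np.load("top5.npz")["img"][210:310,110:210]
cv2.imwrite("pics/crop5.png",np.hstack([cv2.resize(a,(400,400)),cv2.resize(b,(400,400))])[:,:,::-1])
E
```

```text
t: 9.25
position: [0.4863, 0.2339, 0.1492]
tcp_rot: [-0.0, 0.847, 0.532, 0.004]
wrist_force: [0.5, -1.2, 0.2]
gripper_width: 1.001
t: 9.62
position: [0.4615, 0.1871, 0.1472]
tcp_rot: [-0.001, 0.848, 0.53, 0.001]
wrist_force: [0.1, 0.4, -0.4]
gripper_width: 1.0
t 9.62 pos [461.5 187.1 147.2] yawY -25.93 slide [110.5  -1.   22.5] ang [-0.04 -0.15  0.07] F [ 0.1  0.4 -0.4] w 1.0 j [0.24 0.2  1.76 0.   1.18 0.69]
```

View pics/crop5.png

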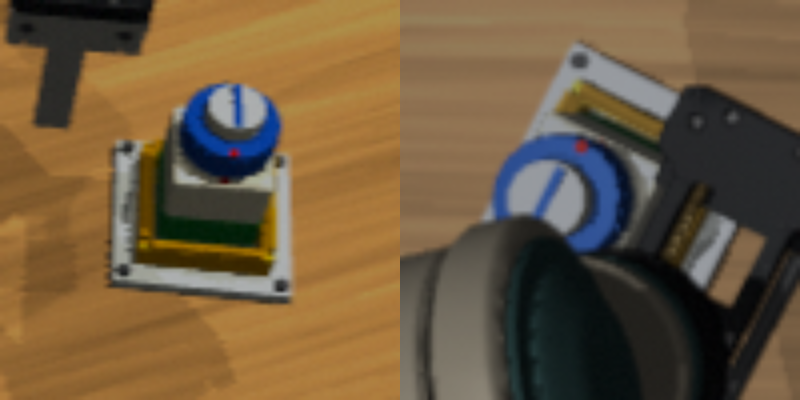

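The canister stands in the holder with its cap on and the red dots together. The knob is at crop pixels (237,107) in scene and (146,203) in top. I'll measure its centre.

```bash
python3 - <<'E'
from h import *
z=np.load("top0.npz");K,T=z["K"],z["T"]; z2=np.load("scene0.npz");K2,T2=z2["K"],z2["T"]
p=lambda u,v,x,y:((u+.5)/4-.5+x,(v+.5)/4-.5+y)
print(onz(p(145,200,110,210),.117,K,T)*1000,onz(p(237,107,380,140),.117,K2,T2)*1000)
for n,k,t,box in(("top5.npz",K,T,(110,210,210,310)),("scene5.npz",K2,T2,(380,140,480,240))):
    im=np.load(n)["img"];m=cv2.inRange(cv2.cvtColor(im,cv2.COLOR_RGB2HSV),(105,120,60),(130,255,255))
    x0,y0,x1,y1=box;mm=np.zeros_like(m);mm[y0:y1,x0:x1]=m[y0:y1,x0:x1]
    c=max(cv2.findContours(mm,cv2.RETR_EXTERNAL,cv2.CHAIN_APPROX_NONE)[0],key=cv2.contourArea)
    print(cv2.minEnclosingCircle(np.array([onz(q[0],.1045,k,t)[:2]*1000 for q in c],np.float32)))
E
```

```text
[506.88318012 288.75352026 117.        ] [509.58969468 286.58505412 117.        ]
((507.3977966308594, 286.5423278808594), 28.498558044433594)
((511.4361267089844, 286.0166931152344), 28.807859420776367)
```

```bash
python3 -m inch '{"slide":[[30,0,-2],[75,-0.5,0],[110.5,-1,0],[110.5,-1,0],[110.5,-1,10]],"angular":[[0,0,0],[0,0,0],[0,0,0],[0,0,0],[0,0,0]],"fingers":[1,0.8,0.75,0.75,0.75]}' >/dev/null;python3 -c "
from h import *
go(509,287.5,106.5,-26)"
```

```text
t 10.35 pos [507.9 286.7 136.2] yawY -25.82 slide [ 1.1  0.7 29.7] ang [-0.11 -0.02  0.18] F [-0.5  0.2  0.4] w 0.752 j [0.39 0.33 1.6  0.   1.21 0.84]
```

```bash
python3 -m inch '{"slide":[[1,0.5,8],[1,0.5,18],[1,0.5,26],[1,0.5,29],[1,0.5,29]],"angular":[[0,0,0],[0,0,0],[0,0,0],[0,0,0],[0,0,0]],"fingers":[0.75,0.75,0.75,0.75,0.75]}' >/dev/null;python3 -c "
from h import *
go(509,287.5,106.5,-26)"
```

```text
t 10.97 pos [508.7 287.1 107.2] yawY -25.9 slide [0.5 0.1 0.7] ang [-0.15 -0.02  0.1 ] F [ 0.7 -0.  -0.9] w 0.751 j [0.39 0.36 1.64 0.   1.15 0.84]
```

```bash
python3 -m inch '{"slide":[[0,0,0],[0,0,0],[0,0,0],[0,0,0],[0,0,0]],"angular":[[0,0,0],[0,0,0],[0,0,0],[0,0,0],[0,0,0]],"fingers":[0.5,0.3,0.2,0.2,0.2]}' >/dev/null;python3 -c "
from h import *
go(509,287.5,106.5,-26)"
```

```text
t 11.6 pos [509.  287.2 107.4] yawY -25.88 slide [ 0.3 -0.1  0.9] ang [-0.1  -0.04  0.12] F [ 0.3 -0.2 -1.3] w 0.351 j [0.39 0.36 1.64 0.   1.15 0.84]
```

Gripped the knob (33 mm). Now press.

```bash
python3 -m inch '{"slide":[[0,0,2],[0,0,4],[0,0,6],[0,0,6]],"angular":[[0,0,0],[0,0,0],[0,0,0],[0,0,0]],"fingers":[0.2,0.2,0.2,0.2]}' >/dev/null;python3 -c "
from h import *
go(509,287.5,101,-26)"
```

```text
t 12.1 pos [509.1 287.3 102.8] yawY -25.88 slide [ 0.1 -0.2  1.8] ang [-0.07 -0.09  0.12] F [-0.5 -0.6  9.3] w 0.35 j [0.39 0.36 1.64 0.   1.14 0.84]
```

```bash
python3 -m inch '{"slide":[[0,0,1],[0,0,2],[0,0,2]],"angular":[[0,0,0],[0,0,0],[0,0,0]],"fingers":[0.2,0.2,0.2]}' >/dev/null;python3 -c "
from h import *
go(509,287.5,101,-26)"
```

```text
t 12.47 pos [509.2 287.2 102.3] yawY -25.88 slide [ 0.2 -0.3  1.3] ang [-0.03 -0.12  0.12] F [-2.4 -2.  15.3] w 0.354 j [0.39 0.36 1.64 0.   1.13 0.84]
```

At the stop with about 15 N. Now turn anticlockwise, which is negative about the tool's z.

```bash
python3 -m inch '{"slide":[[0,0,0],[0,0,0],[0,0,0],[0,0,0],[0,0,0]],"angular":[[0,0,-7],[0,0,-14],[0,0,-21],[0,0,-28],[0,0,-35]],"fingers":[0.2,0.2,0.2,0.2,0.2]}';python3 -c "
from h import *
go(509,287.5,101,-26)
for n in('scene','top'):
    f=env.grab_frame(n);np.savez(f'{n}6.npz',img=f['img'])
a=np.load('scene6.npz')['img'][120:220,380:480];b=np.load('top6.npz')['img'][210:310,110:210]
cv2.imwrite('pics/crop6.png',np.hstack([cv2.resize(a,(400,400)),cv2.resize(b,(400,400))])[:,:,::-1])"
```

```text
t: 13.1
position: [0.5095, 0.2886, 0.1024]
tcp_rot: [-0.001, 0.648, 0.762, 0.002]
wrist_force: [-1.5, -0.1, 12.9]
gripper_width: 0.351
t 13.1 pos [509.5 288.6 102.4] yawY 9.29 slide [-1.  -0.7  1.4] ang [ 2.000e-02 -2.900e-01  3.529e+01] F [-1.5 -0.1 12.9] w 0.351 j [0.39 0.36 1.64 0.   1.13 0.23]
```

View pics/crop6.png

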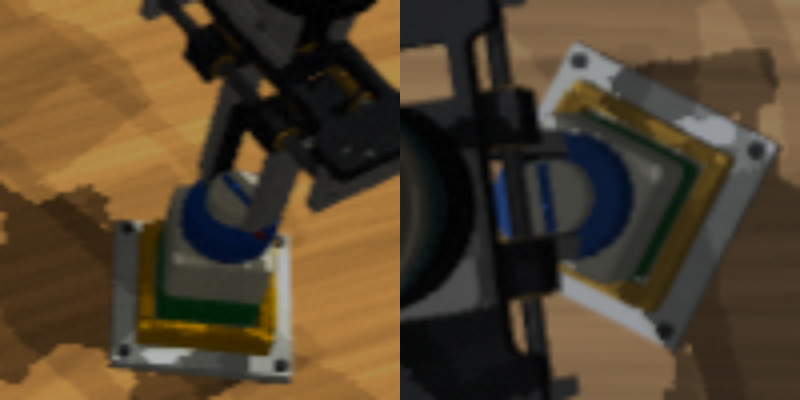

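The stripe and red dot have turned about 35° with the fingers, and the canister sits still. I'll turn another 33°.

```bash
python3 -m inch '{"slide":[[0,0,0.2],[0,0,0.2],[0,0,0.2],[0,0,0.2],[0,0,0.2]],"angular":[[0,0,-7],[0,0,-14],[0,0,-21],[0,0,-28],[0,0,-33]],"fingers":[0.2,0.2,0.2,0.2,0.2]}';python3 -c "
from h import *
go(509,287.5,101,-26)
for n in('scene','top'):
    f=env.grab_frame(n);np.savez(f'{n}7.npz',img=f['img'])
a=np.load('scene7.npz')['img'][120:220,380:480];b=np.load('top7.npz')['img'][210:310,110:210]
cv2.imwrite('pics/crop7.png',np.hstack([cv2.resize(a,(400,400)),cv2.resize(b,(400,400))])[:,:,::-1])"
```

```text
t: 13.82
position: [0.5091, 0.2884, 0.1023]
tcp_rot: [-0.001, 0.405, 0.914, 0.002]
wrist_force: [-3.8, 0.8, 16.3]
gripper_width: 0.353
t 13.82 pos [509.1 288.4 102.3] yawY 42.24 slide [-0.6 -0.7  1.3] ang [ 0.07 -0.26 68.24] F [-3.8  0.8 16.3] w 0.353 j [ 0.39  0.36  1.64  0.    1.13 -0.35]
```

View pics/crop7.png

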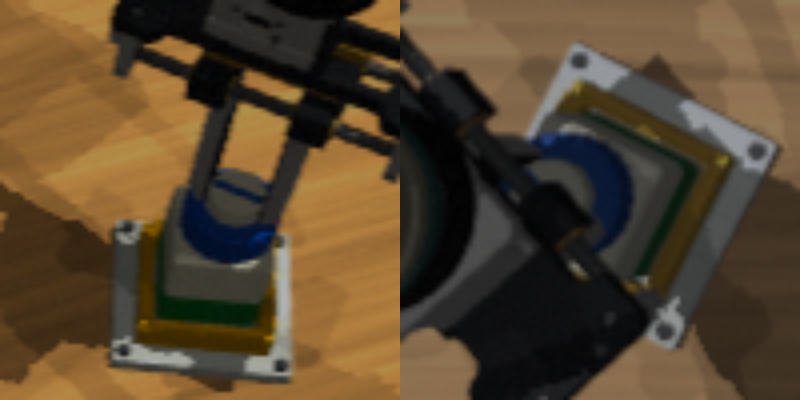

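```bash
python3 - <<'E'
from h import *
z2=np.load("scene0.npz");K2,T2=z2["K"],z2["T"]
p=lambda u,v,x,y:((u+.5)/4-.5+x,(v+.5)/4-.5+y)
for a,b,y,z in(((237,87),(238,126),140,.117),((225,177),(252,207),120,.112),((215,182),(265,200),120,.112)):
    P=onz(p(*a,380,y),z,K2,T2);Q=onz(p(*b,380,y),z,K2,T2);print(np.degrees(np.arctan2(*(Q-P)[1::-1])),np.linalg.norm(Q-P))
E
```

```text
-25.061171808141737 0.02883419679345262
11.144760318170981 0.025655320012647732
44.8655018076736 0.03048137807576272
```

The stripe has gone from -25° to +45°, so the cap turned with the tool and is in the release window. Lift straight up, slowly.

```bash
python3 -m inch '{"slide":[[0,0,-4],[0,0,-9],[0,0,-15],[0,0,-22],[0,0,-30]],"angular":[[0,0,0],[0,0,0],[0,0,0],[0,0,0],[0,0,0]],"fingers":[0.2,0.2,0.2,0.2,0.2]}';python3 -c "
from h import *
go(509,287.5,101,-26)
for n in('scene','top'):
    f=env.grab_frame(n);np.savez(f'{n}8.npz',img=f['img'])
a=np.load('scene8.npz')['img'][120:220,380:480];b=np.load('top8.npz')['img'][210:310,110:210]
cv2.imwrite('pics/crop8.png',np.hstack([cv2.resize(a,(400,400)),cv2.resize(b,(400,400))])[:,:,::-1])"
```

```text
t: 14.55
position: [0.5085, 0.287, 0.1291]
tcp_rot: [-0.001, 0.406, 0.914, -0.0]
wrist_force: [-0.9, -0.2, -0.2]
gripper_width: 0.356
t 14.55 pos [508.5 287.  129.1] yawY 42.11 slide [-0.1  0.7 28.1] ang [-0.16 -0.09 68.11] F [-0.9 -0.2 -0.2] w 0.356 j [ 0.39  0.34  1.6   0.    1.2  -0.34]
```

View pics/crop8.png

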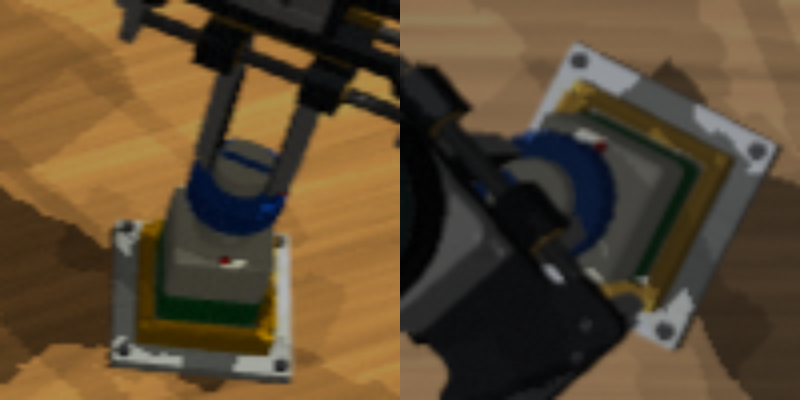

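The cap has lifted and the canister stayed, with its shoulder dot now visible. Raise further and move to the tray.

```bash
python3 -m inch '{"slide":[[0,0,-15],[0,0,-40],[0,0,-65],[0,0,-70],[0,0,-70]],"angular":[[0,0,0],[0,0,0],[0,0,0],[0,0,0],[0,0,0]],"fingers":[0.2,0.2,0.2,0.2,0.2]}';python3 -c "
from h import *
go(507,32,190,42.1)"
```

```text
t: 15.28
position: [0.5088, 0.287, 0.1992]
tcp_rot: [-0.001, 0.406, 0.914, 0.0]
wrist_force: [-0.0, 0.3, -0.7]
gripper_width: 0.352
t 15.28 pos [508.8 287.  199.2] yawY 42.11 slide [-188.  -172.3    8.8] ang [-0.01 -0.13  0.01] F [-0.   0.3 -0.7] w 0.352 j [ 0.39  0.29  1.5   0.    1.35 -0.34]
```

```bash
python3 -m inch '{"slide":[[-15,-14,0],[-48,-44,0],[-81,-74,2],[-114,-104,4],[-147,-134,8]],"angular":[[0,0,0],[0,0,0],[0,0,0],[0,0,0],[0,0,0]],"fingers":[0.2,0.2,0.2,0.2,0.2]}' >/dev/null;python3 -m inch '{"slide":[[-28,-26,0],[-41,-38,10],[-41,-38,50],[-41,-38,90],[-41,-38,110]],"angular":[[0,0,0],[0,0,0],[0,0,0],[0,0,0],[0,0,0]],"fingers":[0.2,0.2,0.2,0.2,0.2]}'>/dev/null;python3 -c "
from h import *
go(507,32,29,42.1)
for n in('scene','top'):
    f=env.grab_frame(n);np.savez(f'{n}9.npz',img=f['img'])
a=np.load('scene9.npz')['img'][140:270,270:400];b=np.load('top9.npz')['img'][190:330,230:370]
cv2.imwrite('pics/crop9.png',np.hstack([cv2.resize(a,(400,400)),cv2.resize(b,(400,400))])[:,:,::-1])"
```

```text
t 16.52 pos [504.5  32.6  77.7] yawY 42.1 slide [-2.5  1.6 48.6] ang [-0.22 -0.37  0.  ] F [ 0.3 -0.5 -1.2] w 0.351 j [-0.07  0.29  1.84  0.    1.02 -0.81]
```

View pics/crop9.png

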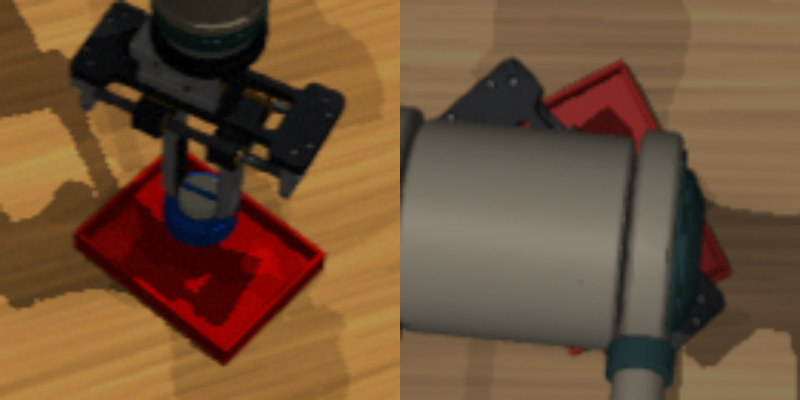

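The cap is held level over the tray's middle. Lower it gently.

```bash
python3 -m inch '{"slide":[[-1,0,10],[-2,1,22],[-2,1,33],[-2,1,42],[-2,1,45]],"angular":[[0,0,0],[0,0,0],[0,0,0],[0,0,0],[0,0,0]],"fingers":[0.2,0.2,0.2,0.2,0.2]}' >/dev/null;python3 -c "
from h import *
go(507,32,27.5,42.1)"
```

```text
t 17.25 pos [508.7  31.7  35.1] yawY 42.11 slide [ 1.3 -1.1  7.6] ang [-0.06 -0.18  0.01] F [-0.3 -0.5  0. ] w 0.351 j [-0.08  0.34  1.89  0.    0.92 -0.81]
```

```bash
python3 -m inch '{"slide":[[0,0,3],[0,0,5],[0,0,7],[0,0,8],[0,0,8]],"angular":[[0,0,0],[0,0,0],[0,0,0],[0,0,0],[0,0,0]],"fingers":[0.2,0.2,0.2,0.2,0.2]}' >/dev/null;python3 -c "
from h import *
go(507,32,27.5,42.1)"
```

```text
t 17.88 pos [509.2  31.7  27.8] yawY 42.12 slide [ 1.6 -1.4  0.3] ang [-0.02 -0.13  0.02] F [ 0.   0.2 -1. ] w 0.35 j [-0.08  0.35  1.9   0.    0.9  -0.81]
```

```bash
python3 -m inch '{"slide":[[0,0,0.5],[0,0,1],[0,0,1.5],[0,0,1.5]],"angular":[[0,0,0],[0,0,0],[0,0,0],[0,0,0]],"fingers":[0.2,0.2,0.2,0.2]}' >/dev/null;python3 -c "
from h import *
go(507,32,27.5,42.1)"
```

```text
t 18.38 pos [509.3  31.8  27.4] yawY 42.12 slide [ 1.7 -1.6 -0.1] ang [ 0.01 -0.11  0.02] F [-1.9  0.6  7.9] w 0.351 j [-0.08  0.35  1.9   0.    0.9  -0.81]
```

The cap is on the tray floor (8 N). Release, rise and back off.

```bash
python3 -m inch '{"slide":[[0,0,-0.5],[0,0,-0.5],[0,0,-0.5],[0,0,-0.5],[0,0,-0.5]],"angular":[[0,0,0],[0,0,0],[0,0,0],[0,0,0],[0,0,0]],"fingers":[0.45,0.6,0.75,0.75,0.75]}' >/dev/null;python3 -m inch '{"slide":[[0,0,-10],[0,0,-40],[0,0,-80],[0,0,-120],[0,0,-150]],"angular":[[0,0,0],[0,0,0],[0,0,0],[0,0,0],[0,0,0]],"fingers":[0.75,0.75,0.75,0.75,0.75]}'>/dev/null;python3 -c "
from h import *
go(380,-200,180,42.1)"
```

```text
t 19.62 pos [509.9  31.5 179.4] yawY 42.11 slide [ -84.6 -251.6   -1. ] ang [ 0.09 -0.02  0.01] F [ 0.2 -1.1 -0.3] w 0.75 j [-0.08  0.2   1.68  0.    1.26 -0.81]
```

```bash
python3 -m inch '{"slide":[[-15,-45,0],[-30,-90,0],[-45,-135,0],[-60,-180,0],[-60,-180,0]],"angular":[[0,0,0],[0,0,0],[0,0,0],[0,0,0],[0,0,0]],"fingers":[0.75,0.75,0.75,0.75,0.75]}'>/dev/null;python3 -m inch '{"slide":[[0,0,0],[0,0,0],[0,0,0]],"angular":[[0,0,0],[0,0,0],[0,0,0]],"fingers":[0.75,0.75,0.75]}';python3 - <<'E'
from h import *
for n in("scene","top"):
    f=env.grab_frame(n);cv2.imwrite(f"pics/{n}10.png",f["img"][:,:,::-1]);np.savez(f"{n}10.npz",img=f["img"],K=f["K"],T=f["camera_from_world"])
E
```

```text
t: 20.62
position: [0.4166, -0.1328, 0.1767]
tcp_rot: [-0.001, 0.405, 0.914, 0.0]
wrist_force: [0.5, -0.7, 0.4]
gripper_width: 0.749
```

View pics/scene10.png

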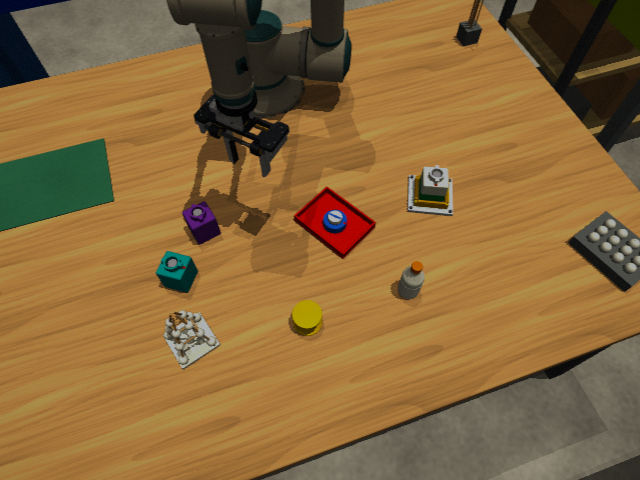

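View pics/top10.png

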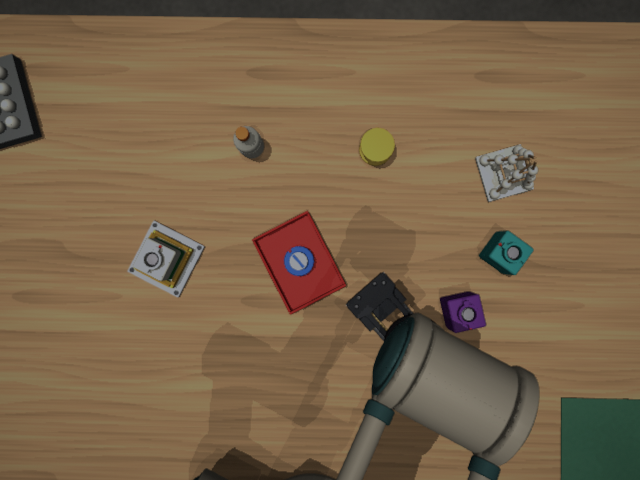

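The cap sits knob up in the middle of the tray, at (335,221) in scene and (299,262) in top. The open canister stands in the holder, and the bystanders look unmoved. One numeric check, then hand in.

```bash
python3 - <<'E'
from h import *
for n,px,pc in(("top10.npz",(299,262),(152,260)),("scene10.npz",(335,221),(436,174))):
    z=np.load(n);print(n,"cap",onz(px,.027,z["K"],z["T"])*1000,"neck",onz(pc,.093,z["K"],z["T"])*1000)
d=np.abs(np.load("top10.npz")["img"].astype(int)-np.load("top0.npz")["img"]).max(2)
for n,(u,v) in dict(tower=(507,172),glue=(249,142),spool=(378,147)).items(): print(n,d[v-30:v+30,u-30:u+30].mean())
env.finish_job()
E
```

```text
top10.npz cap [505.82444466  31.80931191  27.        ] neck [505.8105264 286.3562067  93.       ]
scene10.npz cap [517.72189809  29.88829657  27.        ] neck [512.07650569 283.58444638  93.        ]
tower 6.081111111111111
glue 6.166388888888889
spool 6.615277777777778
the job is handed in; nothing more can be done
```

The job is handed in at about 21 s of the 58 s allowed. `finish_job` reports no verdict, so success rests on my own checks.

**What I did:** I gripped the canister by its square body and seated it in the yellow holder. Floor contact came at the expected height, and then I let go. I gripped the cap's knob and pressed it to its stop at about 15 N. I turned it about 68° anticlockwise; the stripe in the image moved about 70°. Then I lifted it off and lowered it into the red tray, touching down at about 8 N.

**Last checks:**
- **Cap:** it is knob up in the tray. The two views put it 1–11 mm from the tray centre.
- **Open canister:** it stands in the holder, with its neck 1–5 mm from the holder centre.
- **Bystanders:** the tower, glue bottle and spool look the same in the pictures before and after.
- **Gripper:** it is clear of everything.

**Where checks disagreed:** the two cameras differed by up to about 12 mm on the cap and 7 mm on the canister, more than their 2 mm calibration. Those points came from hand-picked pixels on assumed heights. The tool's position at release was within 3 mm of both target centres.

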